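# Set the stabilizer leg of a bench shaker

## Task

Wind the shaker's stabilizer leg down with its hand crank (clockwise from above lowers it) until the foot stands firmly on the steel pad below, felt as the crank becoming about twice as heavy as when it runs free, and do not force it beyond that. Then swing the lock lever fully over to its far side (away from the robot) and let go of everything, leaving the glassware and the tube rack where they stand.

Things in the scene. Friction and masses are not known exactly. Their poses are not given: they have to be found in the camera images.
- shaker: White bench shaker (250 x 320 mm, 118 mm high), heavy, fixed. Origin on the bench exactly below the vertical axis shared by crank, gearbox and leg; own x points from the jack to the machine (away from the robot), y left, z up. The machine begins at x 100 mm; before it, on an outrigger, stands the grey 70 x 70 mm gearbox (top z 158). Nothing on it is higher than the crank handle (z 254 mm).
- crank (a joint): Grows clockwise from above (rad), lowering the leg 16 mm a turn; 0: arm along the shaker's -x. Starts at 1 to 6; foot touches after 0.5 to 2.1 turns (ground height unknown). Turning free takes about 5 N at the handle; after contact some 3 N more per rad: 4 N over free running is firm, over 7 forced. Friction holds it where left, so standing still reads lower: compare readings taken alike.
- handle (a point): Crank's upright black handle: a freely spinning sleeve, 24 mm diameter, 66 mm tall (z 188 to 254 mm above the bench; crank arm below it, top z 186), so it can be held with a fixed hand orientation while it goes round. The point is on its axis at z 228 mm, the height to grip, and circles with the crank 60 mm from the shaker's vertical axis.
- leg: Steel leg, 24 mm diameter, under the gearbox, with a round foot 52 mm wide on a stiff rubber spring (30 N/mm). Origin on its axis 70 mm above the unloaded foot's underside. Below it a loose steel pad (72 mm wide, 12 mm thick) lies on a stone slab whose height differs by up to 12 mm between starts. Firm is about 100 N on the foot (60 to 150); over 180 N lifts the shaker. Do not touch leg or foot.
- lock (a joint): Lock lever on the wing left of the gearbox, pivoting about the shaker's y axis, pivot at x 10, y 155, z 119 mm in the shaker's frame. 0: leans 0.5 rad to the shaker's -x (unlocked; starts at 0 to 0.1). 1.0: leans 0.5 rad to +x (locked, end stop). About 1 N at the ball moves it; it stays where left.
- lock_tip (a point): Centre of the steel ball (26 mm diameter) at the end of the lock lever's 10 mm stick, 80 mm from its pivot. Unlocked it stands at about z 189 mm above the bench; free space around it, except the lever's block (70 x 50 mm, top z 122, hub to z 132).
- reagent: Amber reagent bottle with blue cap, 68 mm diameter, 145 mm tall, origin under its centre. To be left alone.
- beaker: Clear beaker, 70 mm diameter, 85 mm tall, origin under its centre. To be left alone.
- tube_rack: White test tube rack with tubes, 70 x 160 mm, 116 mm tall, origin under its centre. To be left alone.

How it is judged (in metres and radians):
On the way, in this order (a step that is already met when the one before it is completed fails the run):
1. the foot stands on the pad with 60 to 150 N (contact force between leg and anything else between 60 and 150 N and value of joint lock below 0.4 rad), for 0.3 s.
2. the lock lever is thrown over (value of joint lock above 0.9 rad), for 0.2 s.
At the end, for the whole second after the job is handed in: The foot presses on its pad with 60 to 150 N, the leg is at rest, and the lock lever is at its far stop (above 0.9 of 1.0 rad), locked only after the foot was firm (contact force between leg and anything else between 60 and 150 N and value of joint lock above 0.9 rad and linear speed of leg below 0.005 m/s); the robot touches nothing.
It fails at once if the foot is forced down with more than 180 N (contact force between leg and anything else above 180 N).
It fails at once if the robot pushes on the leg or foot itself (contact force between leg and the fingers above 2 N or contact force between leg and the arm above 2 N).
It fails at once if the bottle, beaker or tube rack is moved more than 20 mm (distance of any of reagent, beaker, tube_rack from where it was at the start of the episode above 0.02 m).
It also fails if it takes over 72 s, if anything falls off the work surface, if the arm or the gripper's body presses on something with over 40 N, if the wrist force passes 120 N, or if a joint passes its speed limit or range.

## Robot

A 7-joint arm with a two-finger parallel gripper is mounted at the origin on the work surface. World frame = base frame: x ahead of the robot, y to its left, z up, the work surface at z = 0. Lengths are in mm, angles in rad, forces in N, time in s.
With the tool pointing down it reaches from about 400 to 875 mm from the base axis. Payload 4.4 kg.
Tool frame: the origin (TCP) lies at the very end of the fingers, on their centre line; the grasp point (between the pads) lies 19 mm behind it (ctrl.grip_depth is the distance from the TCP to the grasp point, in mm); z points along the fingers, x is the direction in which the jaws open and shut, and the axes are right-handed (so a half turn about z gives the same grasp; the last joint's range is limited). The gripper opens to 85 mm and grips with 20 to 120 N. Pads are 22 mm wide; open, the fingers measure 114 mm over their backs; the gripper's body (76 mm by 85 mm) begins 54 mm behind the grasp point. The pads swing forward as they close: fully open they stand 13 mm farther back than shut.
Start: joints at [-1.263, 0.628, 0.038, 1.517, -0.027, 0.996, -0.02], TCP at [237.329, 605.139, 231.313] pointing down, gripper open.
Joint ranges: [-3.06, 3.06], [-0.37, 2.12], [-1.25, 1.32], [0.18, 2.47], [-1.1, 4.24], [0.23, 1.98], [-2.94, 2.94]. Speed limits (rad/s): [2.57, 2.57, 3.14, 3.14, 3.14, 3.14, 3.14].

## Interface

Orientations are given as [roll, pitch, yaw] about the fixed x, y, z axes, in that order (R = Rz(yaw) Ry(pitch) Rx(roll)).
In Python, from cell import ctrl gives the robot as it stands.
- The arm moves only by the shell command python3 -m creep 'ROWS'. ROWS is JSON, a list of rows, each an object with "hand": the opening, from 0 (shut) to 1 (fully open); "travel": the shift along the tool's x, y, z in cm, a list of three; "angular": the turn, a rotation vector about the tool's x, y, z in degrees, a list of three. In form: [{"hand": hand, "travel": [tx, ty, tz], "angular": [rx, ry, rz]}, ...]. A call has 1 to 20 rows; each row is the pose to reach, as a shift and turn from the pose measured when the call began, along the tool's axes at that moment; what a row does not reach only later rows make up. A row lasts 1/10 s, in which the tool goes at most 50 mm and 8.59 degrees, less where a joint would pass 70% of its speed; a pose out of reach is approached as far as the arm can. A call with a gripper value outside its range is refused whole. The fingers move at their own pace and stop on an object; the grip force is fixed at half the most. Time passes only in rows, so rows that repeat a pose let the fingers close. It gives the time, the measured TCP pose, the force and the opening at its end, in the units of the state.
- ctrl.read_state(): the state, without advancing time (a new reading comes with each control period).
- ctrl.get_image(name): name is "scene" or "top" or "wrist"; returns a dict with "frame" (384x512x3 uint8, red, green, blue), "fx", "fy", "cx", "cy" (pixels), "D" ([k1, k2, p1, p2, k3] as OpenCV has them; the pictures are not rectified), "origin" and "orientation" of the camera in the world. Camera axes: x right, y down, z forward; pixel columns grow to the right and rows downward; lengths in mm; the calibration is good to about 2 mm. A picture is of the moment at which its call begins. There is no depth.
- ctrl.finish_job(): hands the job in, once; it reports no verdict.
Trained networks look in the newest picture that a camera, given by its name, has taken for a name from the list of things; names that differ only in an ending like _2 or _b are one class to them, and where a whole thing is asked for, a point or a joint stands for the part that bears it (a point fixed in the world has none). Each returns a list of dicts, best first, with "confidence" (0 to 1); they miss things now and then, are a little off and sometimes report something else, mostly with a low value. They report only what shows in the picture. A call takes as long as a camera call.
- ctrl.regions_of(camera, thing): "region" (384x512 bool, what is visible of it).
- ctrl.spot_point(camera, thing): "at" ([x, y, z] in mm, in world coordinates, good to about 4 mm: a listed point, or the origin of a listed thing).
The state is a dict: "clock": time; "qpos": joint angles; "qd": joint speeds; "tau": joint torques, N m; "eef_pos": TCP position; "tool_rot": TCP orientation; "force": force on the tool from outside, world axes, zero at the start; "torque": the same for the moment, N m; "width": finger opening in mm.
Only numpy, scipy, OpenCV 4.12 (cv2) and the standard library are available. Lean on these libraries where they do the work, as an engineer would, in place of code of your own. Each camera call takes 0.05 s, during which the arm holds its last target. There are 200 camera calls.

## Working session

There is one attempt and no reset: what is moved stays moved. The work goes in short steps, Python scripts to look and compute and a shell command to move; the robot and the scene stay as the last step left them, time stands still between calls to the robot, and variables do not carry over. Pictures are saved under pics/ and viewed, about 8 in all and at most 12, crops included, and the job is handed in when it is done.

```bash
mkdir -p pics; cat > h.py <<'E'
from cell import ctrl
import numpy as np, cv2
from scipy.spatial.transform import Rotation as R
def st():
    s=ctrl.read_state(); return s
def show(s=None):
    s=s or st(); print({k:np.round(s[k],3).tolist() for k in('clock','eef_pos','tool_rot','force','width','qpos')})
E
python3 - <<'E'
from h import *
show()
for c in('scene','top'):
    im=ctrl.get_image(c); cv2.imwrite(f'pics/{c}0.png',im['frame'][:,:,::-1]); print(c,np.round(im['origin'],0),np.round(im['orientation'],2))
    for t in('shaker','handle','lock_tip','reagent','beaker','tube_rack','leg'):
        print(c,t,[(np.round(d['at'],0).tolist(),round(d['confidence'],2)) for d in ctrl.spot_point(c,t)[:2]])
E
```

```text
{'clock': 0.0, 'eef_pos': [237.098, 604.533, 230.385], 'tool_rot': [3.142, 0.002, 1.197], 'force': [0.36, 0.204, -0.537], 'width': 85.492, 'qpos': [-1.263, 0.629, 0.038, 1.518, -0.027, 0.996, -0.02]}
scene [966. -87. 754.] [-2.49  0.01  1.32]
scene shaker [([498.0, -29.0, 2.0], 0.86)]
scene handle [([537.0, 13.0, 230.0], 0.54)]
scene lock_tip [([485.0, 126.0, 194.0], 0.48)]
scene reagent [([494.0, -159.0, 1.0], 0.88), ([537.0, 13.0, 227.0], 0.2)]
scene beaker [([538.0, 215.0, 2.0], 0.87), ([495.0, -161.0, -3.0], 0.37)]
scene tube_rack [([458.0, -282.0, -4.0], 0.6)]
scene leg []
top [ 344.   35. 1094.] [-2.93 -0.   -1.66]
top shaker [([498.0, -30.0, 2.0], 0.91), ([459.0, -279.0, 2.0], 0.55)]
top handle [([539.0, 14.0, 227.0], 0.65), ([462.0, -277.0, 3.0], 0.59)]
top lock_tip [([462.0, -278.0, 0.0], 0.64)]
top reagent [([489.0, -160.0, -3.0], 0.56)]
top beaker [([538.0, 221.0, 4.0], 0.95)]
top tube_rack []
top leg []
```

```bash
python3 - <<'E'
import cv2,numpy as np
a=cv2.imread('pics/scene0.png');b=cv2.imread('pics/top0.png')
cv2.imwrite('pics/both.png',cv2.resize(np.hstack([a,b]),(800,300),interpolation=cv2.INTER_AREA))
E
```

```text
(no output)
```

View pics/both.png

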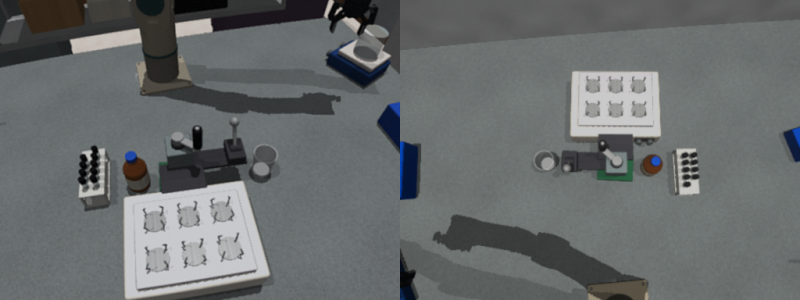

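```bash
python3 -m creep '[{"hand":1,"travel":[-4,5,-7],"angular":[0,0,0]},{"hand":1,"travel":[-4,5,-7],"angular":[0,0,0]},{"hand":1,"travel":[-44,49.6,-7],"angular":[0,0,68.5]},{"hand":1,"travel":[-44,49.6,-7],"angular":[0,0,68.5]},{"hand":1,"travel":[-44,49.6,-7],"angular":[0,0,68.5]},{"hand":1,"travel":[-44,49.6,-7],"angular":[0,0,68.5]},{"hand":1,"travel":[-44,49.6,-7],"angular":[0,0,68.5]},{"hand":1,"travel":[-44,49.6,-7],"angular":[0,0,68.5]},{"hand":1,"travel":[-44,49.6,-7],"angular":[0,0,68.5]},{"hand":1,"travel":[-44,49.6,-7],"angular":[0,0,68.5]},{"hand":1,"travel":[-44,49.6,-7],"angular":[0,0,68.5]},{"hand":1,"travel":[-44,49.6,-7],"angular":[0,0,68.5]},{"hand":1,"travel":[-44,49.6,-7],"angular":[0,0,68.5]},{"hand":1,"travel":[-44,49.6,-7],"angular":[0,0,68.5]},{"hand":1,"travel":[-44,49.6,-7],"angular":[0,0,68.5]},{"hand":1,"travel":[-44,49.6,-7],"angular":[0,0,68.5]},{"hand":1,"travel":[-44,49.6,-7],"angular":[0,0,68.5]},{"hand":1,"travel":[-44,49.6,-7],"angular":[0,0,68.5]},{"hand":1,"travel":[-44,49.6,-7],"angular":[0,0,68.5]}]'
python3 - <<'E'
from h import *
show()
im=ctrl.get_image('wrist'); cv2.imwrite('pics/w1.png',im['frame'][:,:,::-1])
for c in('wrist','scene','top'):
  if c!='wrist': ctrl.get_image(c)
  for t in('shaker','handle','lock_tip'):
    print(c,t,[(np.round(d['at'],1).tolist(),round(d['confidence'],2)) for d in ctrl.spot_point(c,t)[:2]])
show()
E
```

```text
clock: 2.7
eef_pos: [538.1, 16.0, 301.3]
tool_rot: [-3.141, 0.0, 0.004]
force: [0.5, 0.1, 0.2]
width: 85.5
{'clock': 2.7, 'eef_pos': [538.076, 16.015, 301.334], 'tool_rot': [-3.141, 0.0, 0.004], 'force': [0.527, 0.113, 0.228], 'width': 85.486, 'qpos': [-0.395, 0.42, 0.457, 1.745, -0.213, 1.025, 0.143]}
wrist shaker [([495.5, -28.5, 0.8], 0.67)]
wrist handle [([542.4, 10.6, 228.7], 0.75)]
wrist lock_tip []
scene shaker [([497.8, -31.0, 1.2], 0.84)]
scene handle [([539.3, 13.2, 230.4], 0.76)]
scene lock_tip [([487.7, 126.2, 191.3], 0.67)]
top shaker []
top handle []
top lock_tip []
{'clock': 3.3, 'eef_pos': [538.429, 14.338, 301.298], 'tool_rot': [-3.142, -0.0, 0.001], 'force': [-0.739, 0.391, -0.723], 'width': 85.482, 'qpos': [-0.392, 0.421, 0.458, 1.744, -0.213, 1.025, 0.143]}
```

View pics/w1.png

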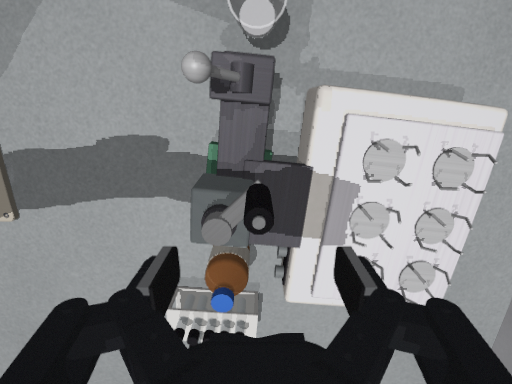

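```bash
python3 - <<'E'
from h import *
im=ctrl.get_image('wrist')
K=np.array([[im['fx'],0,im['cx']],[0,im['fy'],im['cy']],[0,0,1]])
M=R.from_euler('xyz',im['orientation']).as_matrix(); o=np.array(im['origin'])
def ray(u,v,z):
    p=cv2.undistortPoints(np.array([[[u,v]]],float),K,np.array(im['D'],float))[0,0]
    d=M@[p[0],p[1],1]; return np.round(o+d*(z-o[2])/d[2],1)
print(o,'handle',ray(259,222,254),'hub',ray(216,225,186),'ball',ray(197,67,189))
a=ray(330,88,118);b=ray(505,109,118);print('edge yaw',np.degrees(np.arctan2(*(b-a)[[1,0]])))
for c in('wrist','scene'):
  if c!='wrist': ctrl.get_image(c)
  for t in('shaker','handle'):
    print(c,t,[(np.round(d['at'],1).tolist(),round(d['confidence'],2)) for d in ctrl.spot_point(c,t)[:1]])
E
```

```text
[537.25971869  97.36916054 443.69292573] handle [539.3  10.3 254. ] hub [495.5 -24.5 186. ] ball [486.1 125.9 189. ]
edge yaw -5.051098658011204
wrist shaker []
wrist handle [([536.5, 14.0, 231.1], 0.57)]
scene shaker [([493.7, -32.1, -1.0], 0.73)]
scene handle [([539.6, 13.6, 228.3], 0.6)]
```

```bash
python3 -m creep '[{"hand":1,"travel":[0.05,0.2,3],"angular":[0,0,0]},{"hand":1,"travel":[0.05,0.2,6],"angular":[0,0,0]},{"hand":1,"travel":[0.05,0.2,9.2],"angular":[0,0,0]},{"hand":1,"travel":[0.05,0.2,9.2],"angular":[0,0,0]},{"hand":1,"travel":[0.05,0.2,9.2],"angular":[0,0,0]},{"hand":0,"travel":[0.05,0.2,9.2],"angular":[0,0,0]},{"hand":0,"travel":[0.05,0.2,9.2],"angular":[0,0,0]},{"hand":0,"travel":[0.05,0.2,9.2],"angular":[0,0,0]},{"hand":0,"travel":[0.05,0.2,9.2],"angular":[0,0,0]},{"hand":0,"travel":[0.05,0.2,9.2],"angular":[0,0,0]},{"hand":0,"travel":[0.05,0.2,9.2],"angular":[0,0,0]},{"hand":0,"travel":[0.05,0.2,9.2],"angular":[0,0,0]},{"hand":0,"travel":[0.05,0.2,9.2],"angular":[0,0,0]}]'
python3 -c "
from h import *
show()"
```

```text
clock: 4.9
eef_pos: [539.6, 12.5, 210.1]
tool_rot: [-3.141, -0.002, 0.001]
force: [-0.1, 0.6, 5.9]
width: 22.6
{'clock': 4.9, 'eef_pos': [539.599, 12.463, 210.08], 'tool_rot': [-3.141, -0.002, 0.001], 'force': [-0.095, 0.59, 5.904], 'width': 22.553, 'qpos': [-0.35, 0.526, 0.411, 1.86, -0.281, 0.811, 0.209]}
```

```bash
cat > plan.py <<'E'
import sys
from h import *
C=np.array([496.5,-29.5])
s=st();p=np.array(s['eef_pos']);d=p[:2]-C;phi=np.arctan2(d[1],d[0]);r=d/np.hypot(*d);t=np.array([r[1],-r[0]]);f=np.array(s['force'])
print('clk',round(s['clock'],2),'phi %.3f rad r %.1f z %.1f  Frad %.1f Fopp %.1f Fz %.1f'%(phi,np.hypot(*d),p[2],f[:2]@r,-f[:2]@t,f[2]),np.round(s['tool_rot'],3),np.round(s['qpos'],2))
step,n=float(sys.argv[1]),int(sys.argv[2])
Rt=R.from_euler('xyz',s['tool_rot']).as_matrix()
for i in range(1,n+1):
    a=phi-step*i; q=np.r_[C+60*np.array([np.cos(a),np.sin(a)]),210]
    print((Rt.T@(q-p)/10).round(1).tolist(),end=' ')
print()
E
python3 plan.py 0.1 8
```

```text
clk 4.9 phi 0.772 rad r 60.2 z 210.1  Frad 0.3 Fopp 0.5 Fz 5.9 [-3.141e+00 -2.000e-03  1.000e-03] [-0.35  0.53  0.41  1.86 -0.28  0.81  0.21]
[0.4, 0.5, 0.0] [0.7, 0.9, 0.0] [1.0, 1.5, 0.0] [1.3, 2.0, 0.0] [1.5, 2.6, 0.0] [1.6, 3.2, 0.0] [1.7, 3.8, 0.0] [1.7, 4.4, 0.0]
```

```bash
python3 -m creep '[{"hand":0,"travel":[0.4,0.5,0],"angular":[0,0,0]},{"hand":0,"travel":[0.7,0.9,0],"angular":[0,0,0]},{"hand":0,"travel":[1.0,1.5,0],"angular":[0,0,0]},{"hand":0,"travel":[1.3,2.0,0],"angular":[0,0,0]},{"hand":0,"travel":[1.5,2.6,0],"angular":[0,0,0]},{"hand":0,"travel":[1.6,3.2,0],"angular":[0,0,0]},{"hand":0,"travel":[1.7,3.8,0],"angular":[0,0,0]},{"hand":0,"travel":[1.7,4.4,0],"angular":[0,0,0]}]'; python3 plan.py 0.1 18
```

```text
clock: 5.7
eef_pos: [556.5, -30.9, 210.1]
tool_rot: [-3.14, -0.001, 0.002]
force: [-3.0, 4.9, 5.3]
width: 22.5
clk 5.7 phi -0.023 rad r 60.1 z 210.1  Frad -3.1 Fopp 4.8 Fz 5.3 [-3.14e+00 -1.00e-03  2.00e-03] [-0.26  0.55  0.41  1.81 -0.28  0.84  0.29]
[-0.1, 0.6, 0.0] [-0.2, 1.2, 0.0] [-0.3, 1.8, 0.0] [-0.5, 2.3, 0.0] [-0.8, 2.9, 0.0] [-1.1, 3.4, 0.0] [-1.5, 3.8, 0.0] [-1.9, 4.3, -0.0] [-2.4, 4.6, -0.0] [-2.9, 5.0, -0.0] [-3.4, 5.3, -0.0] [-4.0, 5.5, -0.0] [-4.5, 5.7, -0.0] [-5.1, 5.8, -0.0] [-5.7, 5.8, -0.0] [-6.3, 5.8, -0.0] [-6.9, 5.8, -0.0] [-7.5, 5.7, -0.0]
```

```bash
python3 -m creep '[{"hand":0,"travel":[-0.1,0.6,0],"angular":[0,0,0]},{"hand":0,"travel":[-0.2,1.2,0],"angular":[0,0,0]},{"hand":0,"travel":[-0.3,1.8,0],"angular":[0,0,0]},{"hand":0,"travel":[-0.5,2.3,0],"angular":[0,0,0]},{"hand":0,"travel":[-0.8,2.9,0],"angular":[0,0,0]},{"hand":0,"travel":[-1.1,3.4,0],"angular":[0,0,0]},{"hand":0,"travel":[-1.5,3.8,0],"angular":[0,0,0]},{"hand":0,"travel":[-1.9,4.3,0],"angular":[0,0,0]},{"hand":0,"travel":[-2.4,4.6,0],"angular":[0,0,0]},{"hand":0,"travel":[-2.9,5.0,0],"angular":[0,0,0]},{"hand":0,"travel":[-3.4,5.3,0],"angular":[0,0,0]},{"hand":0,"travel":[-4.0,5.5,0],"angular":[0,0,0]},{"hand":0,"travel":[-4.5,5.7,0],"angular":[0,0,0]},{"hand":0,"travel":[-5.1,5.8,0],"angular":[0,0,0]},{"hand":0,"travel":[-5.7,5.8,0],"angular":[0,0,0]},{"hand":0,"travel":[-6.3,5.8,0],"angular":[0,0,0]},{"hand":0,"travel":[-6.9,5.8,0],"angular":[0,0,0]},{"hand":0,"travel":[-7.5,5.7,0],"angular":[0,0,0]}]'; python3 plan.py 0.1 7
```

```text
clock: 7.5
eef_pos: [484.2, -88.2, 210.2]
tool_rot: [-3.141, -0.006, 0.002]
force: [5.9, 3.6, -1.5]
width: 22.7
clk 7.5 phi -1.778 rad r 60.0 z 210.2  Frad -4.8 Fopp 5.0 Fz -1.5 [-3.141e+00 -6.000e-03  2.000e-03] [-0.16  0.46  0.41  1.99 -0.27  0.74  0.41]
[-0.6, -0.2, 0.0] [-1.1, -0.4, 0.0] [-1.7, -0.6, 0.0] [-2.2, -0.9, 0.0] [-2.7, -1.3, 0.0] [-3.1, -1.7, -0.0] [-3.5, -2.2, -0.0]
```

```bash
python3 -m creep '[{"hand":0,"travel":[-0.6,-0.2,0],"angular":[0,0,0]},{"hand":0,"travel":[-1.1,-0.4,0],"angular":[0,0,0]},{"hand":0,"travel":[-1.7,-0.6,0],"angular":[0,0,0]},{"hand":0,"travel":[-2.2,-0.9,0],"angular":[0,0,0]},{"hand":0,"travel":[-2.7,-1.3,0],"angular":[0,0,0]},{"hand":0,"travel":[-3.1,-1.7,0],"angular":[0,0,0]},{"hand":0,"travel":[-3.5,-2.2,0],"angular":[0,0,0]}]'; python3 plan.py 0.1 7
```

```text
clock: 8.2
eef_pos: [451.2, -68.8, 210.1]
tool_rot: [3.139, -0.011, 0.001]
force: [4.5, -1.5, -2.4]
width: 22.8
clk 8.2 phi -2.427 rad r 60.0 z 210.1  Frad -2.4 Fopp 4.1 Fz -2.4 [ 3.139e+00 -1.100e-02  1.000e-03] [-0.22  0.41  0.42  2.08 -0.26  0.69  0.37]
[-0.4, -0.5, 0.0] [-0.7, -1.0, 0.0] [-1.0, -1.5, -0.0] [-1.2, -2.1, -0.0] [-1.3, -2.7, -0.0] [-1.4, -3.2, -0.0] [-1.5, -3.8, -0.0]
```

```bash
python3 -m creep '[{"hand":0,"travel":[-0.4,-0.5,0],"angular":[0,0,0]},{"hand":0,"travel":[-0.7,-1.0,0],"angular":[0,0,0]},{"hand":0,"travel":[-1.0,-1.5,0],"angular":[0,0,0]},{"hand":0,"travel":[-1.2,-2.1,0],"angular":[0,0,0]},{"hand":0,"travel":[-1.3,-2.7,0],"angular":[0,0,0]},{"hand":0,"travel":[-1.4,-3.2,0],"angular":[0,0,0]},{"hand":0,"travel":[-1.5,-3.8,0],"angular":[0,0,0]}]'; python3 plan.py 0.1 7
```

```text
clock: 8.9
eef_pos: [436.4, -32.2, 210.0]
tool_rot: [3.137, -0.012, -0.001]
force: [2.0, -4.4, 2.0]
width: 22.8
clk 8.9 phi -3.097 rad r 60.1 z 210.0  Frad -1.8 Fopp 4.5 Fz 2.0 [ 3.137e+00 -1.200e-02 -1.000e-03] [-0.31  0.38  0.43  2.12 -0.25  0.67  0.28]
[0.0, -0.6, 0.0] [0.1, -1.2, -0.0] [0.2, -1.8, -0.0] [0.4, -2.4, -0.0] [0.6, -2.9, -0.0] [0.9, -3.4, -0.0] [1.2, -3.9, -0.0]
```

```bash
python3 -m creep '[{"hand":0,"travel":[0,-0.6,0],"angular":[0,-0.2,0]},{"hand":0,"travel":[0.1,-1.2,0],"angular":[0,-0.5,0]},{"hand":0,"travel":[0.2,-1.8,0],"angular":[0,-0.5,0]},{"hand":0,"travel":[0.4,-2.4,0],"angular":[0,-0.5,0]},{"hand":0,"travel":[0.6,-2.9,0],"angular":[0,-0.5,0]},{"hand":0,"travel":[0.9,-3.4,0],"angular":[0,-0.5,0]},{"hand":0,"travel":[1.2,-3.9,0],"angular":[0,-0.5,0]}]'; python3 plan.py 0.1 7
```

```text
clock: 9.6
eef_pos: [448.5, 7.0, 210.0]
tool_rot: [3.136, -0.003, -0.001]
force: [-0.7, -6.1, 4.0]
width: 22.7
clk 9.6 phi 2.491 rad r 60.3 z 210.0  Frad -3.2 Fopp 5.3 Fz 4.0 [ 3.136e+00 -3.000e-03 -1.000e-03] [-0.39  0.4   0.43  2.09 -0.25  0.69  0.19]
[0.4, -0.4, 0.0] [0.8, -0.9, 0.0] [1.3, -1.2, 0.0] [1.8, -1.6, -0.0] [2.3, -1.8, 0.0] [2.9, -2.0, 0.0] [3.5, -2.2, 0.0]
```

```bash
python3 -m creep '[{"hand":0,"travel":[0.4,-0.4,0],"angular":[0,0,0]},{"hand":0,"travel":[0.8,-0.9,0],"angular":[0,0,0]},{"hand":0,"travel":[1.3,-1.2,0],"angular":[0,0,0]},{"hand":0,"travel":[1.8,-1.6,0],"angular":[0,0,0]},{"hand":0,"travel":[2.3,-1.8,0],"angular":[0,0,0]},{"hand":0,"travel":[2.9,-2.0,0],"angular":[0,0,0]},{"hand":0,"travel":[3.5,-2.2,0],"angular":[0,0,0]}]'; python3 plan.py 0.1 7
```

```text
clock: 10.3
eef_pos: [482.5, 29.2, 210.0]
tool_rot: [3.137, -0.0, -0.001]
force: [-3.0, -4.6, 6.0]
width: 22.6
clk 10.3 phi 1.805 rad r 60.4 z 210.0  Frad -3.8 Fopp 4.0 Fz 6.0 [ 3.137e+00 -0.000e+00 -1.000e-03] [-0.42  0.45  0.42  2.   -0.26  0.74  0.16]
[0.6, -0.1, -0.0] [1.2, -0.1, -0.0] [1.8, -0.1, -0.0] [2.4, -0.0, -0.0] [3.0, 0.1, -0.0] [3.5, 0.3, 0.0] [4.1, 0.5, 0.0]
```

```bash
python3 -m creep '[{"hand":0,"travel":[0.6,-0.1,0],"angular":[0,0,0]},{"hand":0,"travel":[1.2,-0.1,0],"angular":[0,0,0]},{"hand":0,"travel":[1.8,-0.1,0],"angular":[0,0,0]},{"hand":0,"travel":[2.4,0,0],"angular":[0,0,0]},{"hand":0,"travel":[3.0,0.1,0],"angular":[0,0,0]},{"hand":0,"travel":[3.5,0.3,0],"angular":[0,0,0]},{"hand":0,"travel":[4.1,0.5,0],"angular":[0,0,0]}]'; python3 plan.py 0.1 7
```

```text
clock: 11.0
eef_pos: [521.5, 25.5, 209.9]
tool_rot: [3.138, 0.004, 0.0]
force: [-6.7, -3.1, 8.9]
width: 22.7
clk 11.0 phi 1.144 rad r 60.4 z 209.9  Frad -5.6 Fopp 4.8 Fz 8.9 [3.138 0.004 0.   ] [-0.38  0.51  0.41  1.9  -0.27  0.79  0.17]
[0.5, 0.3, -0.0] [1.0, 0.6, -0.0] [1.5, 1.0, -0.0] [1.9, 1.4, -0.0] [2.3, 1.9, -0.0] [2.6, 2.4, -0.0] [2.9, 2.9, -0.0]
```

```bash
python3 -m creep '[{"hand":0,"travel":[0.5,0.3,0],"angular":[0,0,0]},{"hand":0,"travel":[1.0,0.6,0],"angular":[0,0,0]},{"hand":0,"travel":[1.5,1.0,0],"angular":[0,0,0]},{"hand":0,"travel":[1.9,1.4,0],"angular":[0,0,0]},{"hand":0,"travel":[2.3,1.9,0],"angular":[0,0,0]},{"hand":0,"travel":[2.6,2.4,0],"angular":[0,0,0]},{"hand":0,"travel":[2.9,2.9,0],"angular":[0,0,0]}]'; python3 plan.py 0.1 7
```

```text
clock: 11.7
eef_pos: [549.2, -0.3, 209.9]
tool_rot: [-3.14, 0.008, 0.002]
force: [-5.7, 2.2, 9.6]
width: 22.6
clk 11.7 phi 0.507 rad r 60.2 z 209.9  Frad -3.9 Fopp 4.7 Fz 9.6 [-3.14e+00  8.00e-03  2.00e-03] [-0.31  0.54  0.4   1.83 -0.28  0.84  0.23]
[0.2, 0.6, -0.0] [0.5, 1.1, -0.0] [0.6, 1.7, -0.0] [0.7, 2.3, -0.0] [0.7, 2.9, -0.0] [0.7, 3.5, -0.0] [0.6, 4.1, -0.0]
```

```bash
python3 -m creep '[{"hand":0,"travel":[0.2,0.6,0],"angular":[0,0.2,0]},{"hand":0,"travel":[0.5,1.1,0],"angular":[0,0.4,0]},{"hand":0,"travel":[0.6,1.7,0],"angular":[0,0.4,0]},{"hand":0,"travel":[0.7,2.3,0],"angular":[0,0.4,0]},{"hand":0,"travel":[0.7,2.9,0],"angular":[0,0.4,0]},{"hand":0,"travel":[0.7,3.5,0],"angular":[0,0.4,0]},{"hand":0,"travel":[0.6,4.1,0],"angular":[0,0.4,0]}]'; python3 plan.py 0.1 7
```

```text
clock: 12.4
eef_pos: [556.1, -36.6, 210.1]
tool_rot: [-3.135, -0.0, 0.006]
force: [0.3, 4.8, 6.1]
width: 22.7
clk 12.4 phi -0.119 rad r 60.0 z 210.1  Frad -0.3 Fopp 4.8 Fz 6.1 [-3.135 -0.     0.006] [-0.24  0.55  0.39  1.81 -0.28  0.84  0.3 ]
[-0.1, 0.6, 0.0] [-0.3, 1.2, 0.0] [-0.5, 1.7, -0.0] [-0.8, 2.3, -0.0] [-1.1, 2.8, -0.0] [-1.5, 3.2, -0.0] [-1.9, 3.7, -0.0]
```

```bash
python3 -m creep '[{"hand":0,"travel":[-0.1,0.6,0],"angular":[0,0,0]},{"hand":0,"travel":[-0.3,1.2,0],"angular":[0,0,0]},{"hand":0,"travel":[-0.5,1.7,0],"angular":[0,0,0]},{"hand":0,"travel":[-0.8,2.3,0],"angular":[0,0,0]},{"hand":0,"travel":[-1.1,2.8,0],"angular":[0,0,0]},{"hand":0,"travel":[-1.5,3.2,0],"angular":[0,0,0]},{"hand":0,"travel":[-1.9,3.7,0],"angular":[0,0,0]}]'; python3 plan.py 0.1 7
```

```text
clock: 13.1
eef_pos: [537.7, -73.1, 210.0]
tool_rot: [-3.134, -0.001, 0.006]
force: [1.7, 4.7, 6.3]
width: 23.1
clk 13.1 phi -0.814 rad r 59.9 z 210.0  Frad -2.2 Fopp 4.5 Fz 6.3 [-3.134e+00 -1.000e-03  6.000e-03] [-0.17  0.53  0.39  1.85 -0.28  0.82  0.37]
[-0.5, 0.4, 0.0] [-0.9, 0.7, -0.0] [-1.5, 1.0, -0.0] [-2.0, 1.3, -0.0] [-2.6, 1.4, -0.0] [-3.2, 1.5, -0.0] [-3.8, 1.6, -0.0]
```

```bash
python3 -m creep '[{"hand":0,"travel":[-0.5,0.4,0],"angular":[0,0,0]},{"hand":0,"travel":[-0.9,0.7,0],"angular":[0,0,0]},{"hand":0,"travel":[-1.5,1.0,0],"angular":[0,0,0]},{"hand":0,"travel":[-2.0,1.3,0],"angular":[0,0,0]},{"hand":0,"travel":[-2.6,1.4,0],"angular":[0,0,0]},{"hand":0,"travel":[-3.2,1.5,0],"angular":[0,0,0]},{"hand":0,"travel":[-3.8,1.6,0],"angular":[0,0,0]}]'; python3 plan.py 0.1 7
```

```text
clock: 13.8
eef_pos: [500.5, -89.3, 210.1]
tool_rot: [-3.134, -0.004, 0.006]
force: [5.2, 6.1, 3.2]
width: 22.7
clk 13.8 phi -1.503 rad r 59.9 z 210.1  Frad -5.7 Fopp 5.6 Fz 3.2 [-3.134 -0.004  0.006] [-0.15  0.48  0.4   1.94 -0.27  0.77  0.41]
[-0.6, 0.0, 0.0] [-1.2, -0.0, 0.0] [-1.8, -0.2, 0.0] [-2.4, -0.3, -0.0] [-2.9, -0.5, -0.0] [-3.4, -0.8, -0.0] [-3.9, -1.2, 0.0]
```

```bash
python3 -m creep '[{"hand":0,"travel":[-0.6,0,0],"angular":[0,0,0]},{"hand":0,"travel":[-1.2,0,0],"angular":[0,0,0]},{"hand":0,"travel":[-1.8,-0.2,0],"angular":[0,0,0]},{"hand":0,"travel":[-2.4,-0.3,0],"angular":[0,0,0]},{"hand":0,"travel":[-2.9,-0.5,0],"angular":[0,0,0]},{"hand":0,"travel":[-3.4,-0.8,0],"angular":[0,0,0]}]'; python3 plan.py 0.1 7
```

```text
clock: 14.4
eef_pos: [467.8, -82.2, 210.1]
tool_rot: [-3.136, -0.007, 0.006]
force: [6.0, 2.0, -1.1]
width: 22.8
clk 14.4 phi -2.069 rad r 60.0 z 210.1  Frad -4.7 Fopp 4.3 Fz -1.1 [-3.136 -0.007  0.006] [-0.17  0.43  0.4   2.03 -0.26  0.72  0.41]
[-0.5, -0.3, 0.0] [-1.0, -0.7, 0.0] [-1.4, -1.1, 0.0] [-1.8, -1.5, 0.0] [-2.2, -2.0, 0.0] [-2.5, -2.6, 0.0] [-2.7, -3.1, 0.0]
```

Still free.

```bash
python3 -m creep '[{"hand":0,"travel":[-0.5,-0.3,0],"angular":[0,0,0]},{"hand":0,"travel":[-1.0,-0.7,0],"angular":[0,0,0]},{"hand":0,"travel":[-1.4,-1.1,0],"angular":[0,0,0]},{"hand":0,"travel":[-1.8,-1.5,0],"angular":[0,0,0]},{"hand":0,"travel":[-2.2,-2.0,0],"angular":[0,0,0]},{"hand":0,"travel":[-2.5,-2.6,0],"angular":[0,0,0]},{"hand":0,"travel":[-2.7,-3.1,0],"angular":[0,0,0]}]'; python3 plan.py 0.1 7
```

```text
clock: 15.1
eef_pos: [441.5, -53.6, 210.1]
tool_rot: [-3.139, -0.01, 0.005]
force: [4.7, -3.4, -1.2]
width: 22.8
clk 15.1 phi -2.729 rad r 60.1 z 210.1  Frad -3.0 Fopp 5.0 Fz -1.2 [-3.139 -0.01   0.005] [-0.24  0.39  0.41  2.1  -0.25  0.68  0.34]
[-0.2, -0.6, 0.0] [-0.4, -1.1, 0.0] [-0.5, -1.7, 0.0] [-0.5, -2.3, 0.0] [-0.5, -2.9, 0.0] [-0.4, -3.5, 0.0] [-0.2, -4.1, 0.0]
```

```bash
python3 -m creep '[{"hand":0,"travel":[-0.2,-0.6,0],"angular":[0,-0.2,0]},{"hand":0,"travel":[-0.4,-1.1,0],"angular":[0,-0.5,0]},{"hand":0,"travel":[-0.5,-1.7,0],"angular":[0,-0.5,0]},{"hand":0,"travel":[-0.5,-2.3,0],"angular":[0,-0.5,0]},{"hand":0,"travel":[-0.5,-2.9,0],"angular":[0,-0.5,0]},{"hand":0,"travel":[-0.4,-3.5,0],"angular":[0,-0.5,0]},{"hand":0,"travel":[-0.2,-4.1,0],"angular":[0,-0.5,0]}]'; python3 plan.py 0.1 6
```

```text
clock: 15.8
eef_pos: [437.9, -16.4, 210.0]
tool_rot: [3.14, 0.001, 0.002]
force: [-2.2, -6.3, 6.1]
width: 22.7
clk 15.8 phi 2.922 rad r 60.1 z 210.0  Frad 0.8 Fopp 6.6 Fz 6.1 [3.14e+00 1.00e-03 2.00e-03] [-0.34  0.39  0.42  2.11 -0.24  0.69  0.24]
[0.2, -0.6, 0.0] [0.4, -1.1, 0.0] [0.7, -1.7, 0.0] [1.0, -2.2, -0.0] [1.4, -2.6, -0.0] [1.8, -3.1, -0.0]
```

```bash
python3 -m creep '[{"hand":0,"travel":[0.2,-0.6,0],"angular":[0,0,0]},{"hand":0,"travel":[0.4,-1.1,0],"angular":[0,0,0]},{"hand":0,"travel":[0.7,-1.7,0],"angular":[0,0,0]},{"hand":0,"travel":[1.0,-2.2,0],"angular":[0,0,0]}]'; python3 plan.py 0.1 6
```

```text
clock: 16.2
eef_pos: [445.2, 1.9, 210.0]
tool_rot: [3.136, 0.006, -0.001]
force: [-4.9, -4.8, 11.2]
width: 23.0
clk 16.2 phi 2.592 rad r 60.2 z 210.0  Frad 1.7 Fopp 6.7 Fz 11.2 [ 3.136e+00  6.000e-03 -1.000e-03] [-0.38  0.4   0.42  2.09 -0.24  0.7   0.2 ]
[0.4, -0.5, -0.0] [0.7, -0.9, -0.0] [1.2, -1.4, -0.0] [1.6, -1.7, -0.0] [2.1, -2.1, -0.0] [2.7, -2.3, -0.0]
```

```bash
python3 -m creep '[{"hand":0,"travel":[0.4,-0.5,0],"angular":[0,0,0]},{"hand":0,"travel":[0.7,-0.9,0],"angular":[0,0.3,0]},{"hand":0,"travel":[1.2,-1.4,0],"angular":[0,0.3,0]},{"hand":0,"travel":[1.6,-1.7,0],"angular":[0,0.3,0]}]'; python3 plan.py 0.1 6
```

```text
clock: 16.6
eef_pos: [457.3, 16.1, 209.8]
tool_rot: [3.134, 0.008, -0.004]
force: [-10.0, -2.7, 16.6]
width: 22.7
clk 16.6 phi 2.280 rad r 60.2 z 209.8  Frad 4.5 Fopp 9.4 Fz 16.6 [ 3.134  0.008 -0.004] [-0.4   0.42  0.42  2.06 -0.24  0.72  0.16]
[0.5, -0.4, -0.0] [1.0, -0.7, -0.0] [1.5, -0.9, -0.0] [2.1, -1.2, -0.0] [2.7, -1.3, -0.0] [3.3, -1.4, -0.1]
```

```bash
python3 -m creep '[{"hand":0.5,"travel":[0,0,0],"angular":[0,0,0]},{"hand":0.5,"travel":[0,0,0],"angular":[0.4,0.4,0]},{"hand":0.5,"travel":[0,0,0],"angular":[0.4,0.4,0]},{"hand":0.5,"travel":[0,0,0],"angular":[0.4,0.4,0]},{"hand":0.5,"travel":[0,0,0],"angular":[0.4,0.4,0]}]'; python3 plan.py 0.1 1
python3 - <<'E'
from h import *
for c in('scene','top','wrist'):
    im=ctrl.get_image(c)
    if c=='wrist': cv2.imwrite('pics/w2.png',im['frame'][:,:,::-1])
    print(c,[(np.round(d['at'],1).tolist(),round(d['confidence'],2)) for d in ctrl.spot_point(c,'handle')[:2]])
E
python3 plan.py -0.1 6
```

```text
clock: 17.1
eef_pos: [457.2, 16.0, 209.7]
tool_rot: [3.141, 0.001, -0.004]
force: [0.5, -0.2, 0.7]
width: 42.7
clk 17.1 phi 2.283 rad r 60.1 z 209.7  Frad -0.5 Fopp -0.2 Fz 0.7 [ 3.141e+00  1.000e-03 -4.000e-03] [-0.4   0.42  0.41  2.07 -0.25  0.71  0.17]
[0.5, -0.4, -0.0] 
scene [([493.2, -161.5, -2.8], 0.74), ([459.4, -280.2, -1.3], 0.67)]
top []
wrist [([458.3, 15.0, 227.4], 0.81)]
clk 17.4 phi 2.280 rad r 60.2 z 209.8  Frad -0.4 Fopp -0.6 Fz -0.7 [ 3.141e+00  1.000e-03 -4.000e-03] [-0.4   0.42  0.41  2.07 -0.25  0.71  0.17]
[-0.4, 0.4, -0.0] [-0.8, 0.9, -0.0] [-1.2, 1.4, -0.0] [-1.4, 1.9, -0.0] [-1.7, 2.5, -0.0] [-1.9, 3.0, -0.0]
```

```bash
python3 -m creep '[{"hand":0,"travel":[0,0,0],"angular":[0,0,0]},{"hand":0,"travel":[0,0,0],"angular":[0,0,0]},{"hand":0,"travel":[0,0,0],"angular":[0,0,0]},{"hand":0,"travel":[0,0,0],"angular":[0,0,0]},{"hand":0,"travel":[0,0,0],"angular":[0,0,0]},{"hand":0,"travel":[-0.4,0.4,0],"angular":[0,0,0]},{"hand":0,"travel":[-0.8,0.9,0],"angular":[0,0,0]},{"hand":0,"travel":[-1.2,1.4,0],"angular":[0,0,0]},{"hand":0,"travel":[-1.4,1.9,0],"angular":[0,0,0]},{"hand":0,"travel":[-1.7,2.5,0],"angular":[0,0,0]},{"hand":0,"travel":[-1.9,3.0,0],"angular":[0,0,0]}]'; python3 plan.py 0.1 6
```

```text
clock: 18.5
eef_pos: [438.4, -14.3, 210.0]
tool_rot: [3.141, -0.0, -0.004]
force: [2.4, 2.6, 2.2]
width: 22.5
clk 18.5 phi 2.885 rad r 60.1 z 210.0  Frad -1.6 Fopp -3.2 Fz 2.2 [ 3.141 -0.    -0.004] [-0.34  0.39  0.42  2.11 -0.25  0.68  0.24]
[0.2, -0.6, 0.0] [0.4, -1.1, -0.0] [0.7, -1.6, -0.0] [1.1, -2.1, -0.0] [1.4, -2.6, -0.0] [1.9, -3.0, -0.0]
```

```bash
python3 -m creep '[{"hand":0,"travel":[0.2,-0.6,0],"angular":[0,0,0]},{"hand":0,"travel":[0.4,-1.1,0],"angular":[0,0,0]},{"hand":0,"travel":[0.7,-1.6,0],"angular":[0,0,0]},{"hand":0,"travel":[1.1,-2.1,0],"angular":[0,0,0]},{"hand":0,"travel":[1.4,-2.6,0],"angular":[0,0,0]},{"hand":0,"travel":[1.9,-3.0,0],"angular":[0,0,0]}]'; python3 plan.py 0.1 6
```

```text
clock: 19.1
eef_pos: [454.2, 13.2, 209.8]
tool_rot: [3.138, 0.006, -0.006]
force: [-8.1, -4.0, 13.7]
width: 22.9
clk 19.1 phi 2.351 rad r 60.0 z 209.8  Frad 2.9 Fopp 8.5 Fz 13.7 [ 3.138  0.006 -0.006] [-0.39  0.42  0.42  2.07 -0.25  0.71  0.17]
[0.4, -0.4, -0.0] [0.9, -0.8, -0.0] [1.4, -1.1, -0.0] [2.0, -1.3, -0.0] [2.6, -1.5, -0.0] [3.1, -1.7, -0.0]
```

```bash
python3 -m creep '[{"hand":0,"travel":[0.3,-0.3,0],"angular":[0,0,0]},{"hand":0,"travel":[0.3,-0.3,0],"angular":[0,0,0]},{"hand":0,"travel":[0.3,-0.3,0],"angular":[0,0,0]}]'; python3 plan.py 0.1 1
python3 -m creep '[{"hand":0.6,"travel":[0,0,0],"angular":[0,0,0]},{"hand":0.6,"travel":[0,0,0],"angular":[0.2,0.3,0]},{"hand":0.6,"travel":[0,0,0],"angular":[0.2,0.3,0]},{"hand":0.6,"travel":[0,0,0],"angular":[0.2,0.3,0]},{"hand":0.6,"travel":[0,0,-2],"angular":[0.2,0.3,0]},{"hand":0.6,"travel":[0,0,-5],"angular":[0.2,0.3,0]},{"hand":0.6,"travel":[0,0,-9],"angular":[0.2,0.3,0]},{"hand":0,"travel":[0,0,-9],"angular":[0.2,0.3,0]},{"hand":0,"travel":[0,0,-9],"angular":[0.2,0.3,0]}]'
python3 - <<'E'
from h import *
im=ctrl.get_image('wrist'); cv2.imwrite('pics/w3.png',im['frame'][:,:,::-1])
for c in('scene','wrist'):
  if c=='scene': ctrl.get_image(c)
  for t in('handle','lock_tip'):
    print(c,t,[(np.round(d['at'],1).tolist(),round(d['confidence'],2)) for d in ctrl.spot_point(c,t)[:2]])
show()
E
```

```text
clock: 19.4
eef_pos: [455.2, 14.0, 209.9]
tool_rot: [3.136, 0.01, -0.008]
force: [-5.6, -2.5, 10.9]
width: 22.8
clk 19.4 phi 2.330 rad r 60.0 z 209.9  Frad 2.1 Fopp 5.7 Fz 10.9 [ 3.136  0.01  -0.008] [-0.4   0.42  0.42  2.06 -0.25  0.72  0.17]
[0.5, -0.4, -0.0] 
clock: 20.3
eef_pos: [456.4, 14.8, 300.3]
tool_rot: [3.14, 0.003, -0.007]
force: [0.1, 0.1, -0.2]
width: 23.3
scene handle [([453.7, 15.2, 232.1], 0.7)]
scene lock_tip [([483.7, 128.2, 192.4], 0.57)]
wrist handle [([457.4, 11.1, 231.6], 0.66)]
wrist lock_tip [([485.8, 126.7, 191.0], 0.82)]
{'clock': 20.6, 'eef_pos': [455.518, 14.438, 298.978], 'tool_rot': [3.139, 0.007, -0.008], 'force': [0.204, -0.033, 0.936], 'width': -0.38, 'qpos': [-0.457, 0.294, 0.474, 1.943, -0.16, 0.949, 0.085]}
```

View pics/w3.png

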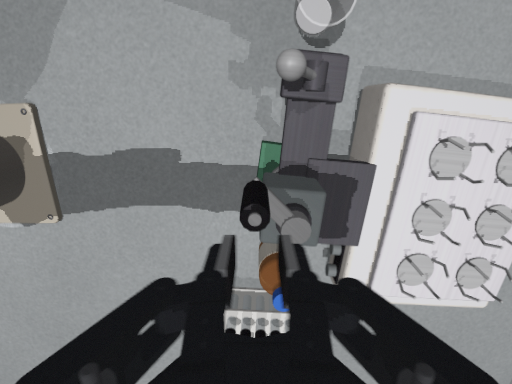

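```bash
python3 -m creep '[{"hand":0,"travel":[-1,-4,0],"angular":[0,0.4,0]},{"hand":0,"travel":[-2.3,-8,0],"angular":[0,0.4,-0.4]},{"hand":0,"travel":[-2.3,-11.2,3],"angular":[0,0.4,-0.4]},{"hand":0,"travel":[-2.3,-11.2,7],"angular":[0,0.4,-0.4]},{"hand":0,"travel":[-2.3,-11.2,12.4],"angular":[0,0.4,-0.4]},{"hand":0,"travel":[-2.3,-11.2,12.4],"angular":[0,0.4,-0.4]},{"hand":0,"travel":[-2.3,-11.2,12.4],"angular":[0,0.4,-0.4]},{"hand":0,"travel":[-2.3,-11.2,12.4],"angular":[0,0.4,-0.4]}]'
python3 -c "
from h import *
show()
for c in('wrist','scene'):
  ctrl.get_image(c);print(c,[(np.round(d['at'],1).tolist(),round(d['confidence'],2)) for d in ctrl.spot_point(c,'lock_tip')[:2]])"
```

```text
clock: 21.4
eef_pos: [434.0, 126.3, 176.5]
tool_rot: [3.14, -0.003, -0.002]
force: [0.6, -0.2, 0.5]
width: 0.1
{'clock': 21.4, 'eef_pos': [434.0, 126.311, 176.508], 'tool_rot': [3.14, -0.003, -0.002], 'force': [0.608, -0.198, 0.523], 'width': 0.104, 'qpos': [-0.6, 0.458, 0.353, 2.117, -0.269, 0.605, -0.061]}
wrist [([486.9, 128.0, 193.9], 0.63)]
scene [([484.1, 127.9, 191.3], 0.65)]
```

```bash
python3 -m creep '[{"hand":0,"travel":[1.5,0,0],"angular":[0,0,0]},{"hand":0,"travel":[2.5,0,0],"angular":[0,0,0]},{"hand":0,"travel":[3.5,0.1,0],"angular":[0,0,0]},{"hand":0,"travel":[4.5,0.2,0],"angular":[0,0,0]},{"hand":0,"travel":[5.5,0.3,0],"angular":[0,0,0]},{"hand":0,"travel":[6.5,0.4,0],"angular":[0,0,0]},{"hand":0,"travel":[7.5,0.5,0],"angular":[0,0,0]},{"hand":0,"travel":[8.5,0.6,0],"angular":[0,0,0]}]'
python3 -c "
from h import *
for c in('wrist','scene'):
  im=ctrl.get_image(c);print(c,[(np.round(d['at'],1).tolist(),round(d['confidence'],2)) for d in ctrl.spot_point(c,'lock_tip')[:2]])
cv2.imwrite('pics/s4.png',im['frame'][:,:,::-1])
show()"
```

```text
clock: 22.4
eef_pos: [519.4, 120.4, 176.5]
tool_rot: [3.141, -0.003, -0.001]
force: [-0.9, -0.6, -0.9]
width: 0.0
wrist [([546.3, 121.4, 195.0], 0.66)]
scene [([549.0, 121.1, 195.9], 0.71)]
{'clock': 22.6, 'eef_pos': [518.849, 120.406, 176.623], 'tool_rot': [3.141, -0.003, -0.002], 'force': [-0.145, -0.532, -0.303], 'width': -0.327, 'qpos': [-0.513, 0.556, 0.345, 1.913, -0.273, 0.716, -0.01]}
```

View pics/s4.png

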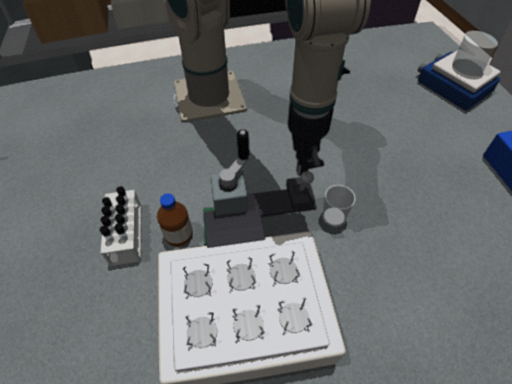

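```bash
python3 -m creep '[{"hand":0,"travel":[0.4,0,0],"angular":[0,0,0]},{"hand":0,"travel":[0.8,0.1,0],"angular":[0,0,0]},{"hand":0,"travel":[1.0,0.1,0],"angular":[0,0,0]},{"hand":0,"travel":[1.2,0.1,0],"angular":[0,0,0]},{"hand":0,"travel":[1.2,0.1,0],"angular":[0,0,0]}]'
```

```text
clock: 23.1
eef_pos: [531.1, 119.3, 176.6]
tool_rot: [3.141, -0.003, -0.002]
force: [-1.0, -0.2, -0.5]
width: -0.3
```

```bash
python3 -m creep '[{"hand":0,"travel":[0.2,0,0],"angular":[0,0,0]},{"hand":0,"travel":[0.4,0,0],"angular":[0,0,0]},{"hand":0,"travel":[0.5,0,0],"angular":[0,0,0]},{"hand":0,"travel":[0.5,0,0],"angular":[0,0,0]}]'
python3 -c "
from h import *
for c in('wrist','scene'):
  im=ctrl.get_image(c);print(c,[(np.round(d['at'],1).tolist(),round(d['confidence'],2)) for d in ctrl.spot_point(c,'lock_tip')[:2]])
show()"
```

```text
clock: 23.5
eef_pos: [533.1, 119.3, 176.3]
tool_rot: [3.141, 0.003, -0.001]
force: [-7.5, -0.5, 5.7]
width: -0.2
wrist [([559.1, 118.7, 190.0], 0.78)]
scene [([554.4, 119.9, 190.3], 0.6)]
{'clock': 23.7, 'eef_pos': [533.126, 119.34, 176.368], 'tool_rot': [3.141, 0.003, -0.001], 'force': [-8.004, -0.659, 5.17], 'width': -0.035, 'qpos': [-0.498, 0.576, 0.344, 1.871, -0.274, 0.744, -0.003]}
```

```bash
python3 -m creep '[{"hand":0,"travel":[-1,0,0],"angular":[0,0,0]},{"hand":0,"travel":[-3,0,0],"angular":[0,0,0]},{"hand":0,"travel":[-6,0,0],"angular":[0,0,0]},{"hand":0,"travel":[-8,0,-4],"angular":[0,0,0]},{"hand":0,"travel":[-8,0,-8],"angular":[0,0,0]},{"hand":0,"travel":[-8,0,-12],"angular":[0,0,0]},{"hand":0,"travel":[-8,0,-12],"angular":[0,0,0]},{"hand":0,"travel":[-8,0,-12],"angular":[0,0,0]}]'
python3 -c "
from h import *
for c in('wrist','scene'):
  im=ctrl.get_image(c)
  cv2.imwrite('pics/%s5.png'%c,im['frame'][:,:,::-1])
  for t in('lock_tip','handle','reagent','beaker','tube_rack'): print(c,t,[(np.round(d['at'],1).tolist(),round(d['confidence'],2)) for d in ctrl.spot_point(c,t)[:1]])
show()"
```

```text
clock: 24.5
eef_pos: [453.9, 119.9, 297.5]
tool_rot: [-3.141, -0.0, -0.001]
force: [-0.8, 0.0, -0.8]
width: -0.2
wrist lock_tip [([561.5, 115.7, 191.0], 0.97)]
wrist handle [([455.5, 14.0, 230.1], 0.6)]
wrist reagent []
wrist beaker [([538.6, 219.8, 0.3], 0.87)]
wrist tube_rack []
scene lock_tip [([558.6, 116.5, 187.9], 0.7)]
scene handle [([451.1, 14.1, 231.2], 0.77)]
scene reagent [([491.9, -160.1, -4.2], 0.79)]
scene beaker [([539.8, 215.4, 2.1], 0.73)]
scene tube_rack [([458.7, -279.5, 0.2], 0.77)]
{'clock': 25.1, 'eef_pos': [453.425, 119.479, 296.404], 'tool_rot': [3.14, 0.003, -0.002], 'force': [0.706, -0.704, -0.046], 'width': -0.278, 'qpos': [-0.645, 0.312, 0.434, 1.919, -0.159, 0.948, -0.137]}
```

View pics/wrist5.png

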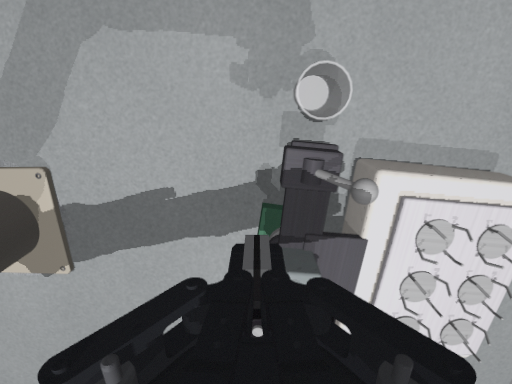

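```bash
python3 -c "
from cell import ctrl
print(ctrl.finish_job())"
```

```text
the job is handed in; nothing more can be done
None
```

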